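# Close up a chain saw: brake off, sprocket cover onto its two bar studs

### The arm

A 7-joint arm with a two-finger parallel gripper is mounted at the origin on the work surface. World frame = base frame: x ahead of the robot, y to its left, z up, the work surface at z = 0. Lengths are in m, angles in rad, forces in N, time in s.
With the tool pointing down it reaches from about 0.4 to 0.85 m from the base axis. Payload 4.5 kg.
Tool frame: the origin (TCP) lies midway between the tips of the shut fingers; the grasp point (between the pads) lies 19 mm behind it; z points along the fingers, y is the line along which they close (so a half turn about z gives the same grasp; the last joint's range is limited). The gripper opens to 88 mm and grips with 3 to 60 N. Pads are 18 mm wide; open, the fingers measure 123 mm over their backs; the gripper's body (75 mm by 187 mm) begins 45 mm behind the grasp point.
Start: joints at [1.37, 0.689, -0.195, 1.565, 0.157, 0.902, -0.215], TCP at [0.145, -0.608, 0.239] pointing down, gripper open.
Joint ranges: [-3.01, 3.01], [-0.46, 2.08], [-1.47, 1.51], [0.13, 2.56], [-1, 4.14], [0.04, 2.09], [-2.66, 2.66]. Speed limits (rad/s): [2.57, 2.57, 3.14, 3.14, 3.14, 3.14, 3.14].

### API

Orientations are given as a unit quaternion [x, y, z, w].
In Python, from plant import * gives the robot as it stands.
- The arm moves only by the tool send_rows, never from a script. Its argument "targets" is a list of rows, each a list of 2 entries, a list of its own where there are three numbers: the shift along the tool's x, y, z in units of 0.3 m (1.0 is 0.3 m), then the turn, a rotation vector about the tool's x, y, z in units of pi rad (1.0 is pi rad). A call has 1 to 12 rows; each row is the pose to reach, as a shift and turn from the pose commanded when the call began, along the tool's axes at that moment, turning the shorter way round; what a row does not reach only later rows make up. A row lasts 1/8 s, in which the tool goes at most 62.5 mm and 10.7 degrees, less where a joint would pass 70% of its speed; a pose out of reach is approached as far as the arm can. A call with a number of a shift or a turn outside -1 to 1 is refused whole. A call with a gripper value outside its range is refused whole. "fingers" is the opening, from 0 (shut) to 1 (fully open), set as the call begins (left out, the last holds). The fingers move at their own pace and stop on an object; "newtons" is the grip in N (left out, the last holds). Time passes only in rows, so rows that repeat a pose let the fingers close. It gives the time, the measured TCP pose, the force, the opening and the grip force at its end, in the units of the state.
- get_state(): the state, without advancing time (a new reading comes with each control period).
- snapshot(name): name is "scene" or "top"; returns a dict with "img" (384x512x3 uint8, blue, green, red), "fx", "fy", "cx", "cy" (pixels), "cam_to_world" (4x4, takes a point from camera to world coordinates). Camera axes: x right, y down, z forward; pixel columns grow to the right and rows downward; lengths in m; the calibration is good to about 2 mm. A picture is of the moment at which its call begins. There is no depth.
- finish_job(): hands the job in; it is judged then, once.
The state is a dict: "clock": time; "q": joint angles; "qd": joint speeds; "joint_torque": joint torques, N m; "tool_pos": TCP position; "eef_rot": TCP orientation; "contact_force": force on the tool from outside, world axes, zero at the start; "moment": the same for the moment, N m; "opening": opening from 0.0 (shut) to 1.0 (fully open); "finger_force": force on a finger pad.
Only numpy, scipy, OpenCV 4.12 (cv2) and the standard library are available. Lean on these libraries where they do the work, as an engineer would, in place of code of your own. Each camera call takes 0.05 s, during which the arm holds its last target. There are 200 camera calls.

### The job

The bar and chain of the saw lying on the counter are away being sharpened, so close it up: first push its grey hand guard all the way back towards the front handle, so that the chain brake is off, then put the sprocket cover back over both bar studs, the right way round, and leave it fully home and flush on the saw. Do not slam or force the cover, and leave the nuts in their dish and the other loose things on the counter where they are.

Things in the scene. Friction and masses are not known exactly. Their poses are not given: they have to be found in the camera images.
- saw: Chain saw engine unit (no bar or chain) on its left side on a green mat; fixed; 410 x 240 x 180 mm, grey case, orange shroud, black handles. Origin on the counter below the midpoint between its two studs. +x = the saw's forward (where the bar would point), +y = towards its front handle and hand guard, +z up. Only studs and clutch drum rise above 150 mm. The space ahead (+x) of the guard is free.
- guard_lever (a joint): Angle (rad) of the hand guard about its upright hinge. 0 = fully forward, brake on; grows as it swings back to the front handle (towards the saw's -x; counter-clockwise from above) to a firm stop at 0.50 = brake off. Starts between 0 and 0.1, moves against a steady friction of about 0.5 N m (7 N at the plate), stays where left. Counts as back above 0.40.
- guard_front (a point): Middle of the top edge of the front face of the guard's plate; moves with it; 78 mm from the hinge axis, 141 mm above the counter. Plate: grey, upright, 7 mm thick, from 42 to 98 mm from the axis, 31 to 141 mm above the counter. At joint 0 it points from the axis along the saw's +y leaning 0.35 rad towards +x; the front face looks to +x and runs 3.5 mm ahead of the axis.
- guard_pivot (a point): Point on the guard's vertical hinge axis, 141 mm above the counter; at x = 8 mm, y = 74 mm in the saw's frame.
- drum_top (a point): Centre of the top of the clutch drum (diameter 71 mm), 171 mm above the counter, 85 mm behind the midpoint of the studs. Round it a grey flange at 150 mm carries the rim of the fitted cover.
- handle_top (a point): Farthest point of the black tubular front handle (21 mm thick) from the saw's body; the handle's upper side reaches 137 mm above the counter at most.
- stud_front (a point): Foot of the front stud, on its axis, on the flat grey bar pad (150 mm above the counter), on which the cover's underside lies when fitted. Stud: bright steel, upright, diameter 8 mm, 30 mm tall, its top 6 mm tapering to a 3 mm tip.
- stud_rear (a point): Foot of the rear stud, the same kind, 36 mm behind the front one (nearer the clutch drum).
- cover: Loose sprocket cover, light grey with orange raised middle, 190 x 88 x 45 mm, 0.2 to 0.35 kg, right side up. Origin on its underside below the orange part. x points to the flat front end (x 35 to 127 mm, 60 mm wide, 14 mm thick) with two 10 mm through holes; the rounded rear (to x = -62 mm) is a shell, shoulder 25 mm high, that goes over the clutch drum. Fitted, its axes point as the saw's.
- cover_grip (a point): Middle of the orange raised part of the cover, 36 mm above its underside: a block 66 mm long (cover x), 44 mm wide (cover y), from the shoulder at 25 mm to the top at 45 mm, with parallel flat sides to grip across its width.
- hole_front (a point): Centre of the cover's front hole at its underside (x = 85 mm in the cover's frame); it goes over stud_front.
- hole_rear (a point): Centre of the cover's rear hole at its underside (x = 49 mm in the cover's frame); it goes over stud_rear.
- nut_dish: Bystander: round steel dish, 104 mm across, 20 mm high, holding the two bar nuts. Origin at the centre of its underside.
- bar_wrench: Bystander: T-shaped bar wrench, 200 mm long, lying. Origin at mid-length, on the counter.
- chain_carton: Bystander: white and orange chain carton, 105 x 105 x 38 mm. Origin at the centre of its underside.
- round_file: Bystander: round file with orange handle, 240 mm long, lying. Origin at the middle of its underside.

How it is judged:
On the way, in this order (a step that is already met when the one before it is completed fails the run):
1. the hand guard is back, brake off (value of joint guard_lever above 0.4 rad), for 0.2 s.
2. the cover is home over both studs, the right way round, with the guard still back (distance between hole_front and stud_front below 0.004 m and distance between hole_rear and stud_rear below 0.004 m and value of joint guard_lever above 0.4 rad), for 0.2 s.
At the end, for the whole second after the job is handed in: Both holes of the cover are within 4 mm of the feet of their own studs (front hole on the front stud), so the cover lies flush on the saw, at rest; the hand guard's angle is above 0.40 rad (all of step 2 and linear speed of cover below 0.02 m/s); the robot touches nothing.
It fails at once if the cover is slammed or forced: more than 70 N between cover and saw (contact force between cover and saw above 70 N).
It fails at once if another loose thing on the counter is moved by more than 30 mm (distance of any of nut_dish, bar_wrench, chain_carton, round_file from where it was at the start of the episode above 0.03 m).
It also fails if it takes over 54 s, if anything falls off the work surface, if the arm or the gripper's body presses on something with over 40 N, if the wrist force passes 120 N, or if a joint passes its speed limit or range.

## Working session

There is one attempt and no reset: what is moved stays moved. The work goes in short steps, Python scripts to look and compute and a tool call to move; the robot and the scene stay as the last step left them, time stands still between calls to the robot, and variables do not carry over. Pictures are saved under pics/ and viewed, at most 10 in all, crops included, and the job is handed in when it is done.

Besides the shell and the picture viewer there is one more tool, called as name(argument=value, ...) on one line, values as JSON. send_rows: Moves the arm, as the interface text tells. Its arguments: {"type":"object","properties":{"targets":{"type":"array"},"fingers":{"type":"number"},"newtons":{"type":"number"}},"required":["targets"]}

```bash
mkdir -p pics; ls
python3 - <<'E'
from plant import *
import cv2,numpy as np
for n in("scene","top"):
    s=snapshot(n); cv2.imwrite(f"pics/{n}0.png",cv2.resize(s["img"],(800,600),interpolation=cv2.INTER_CUBIC)); np.save(f"pics/{n}0.npy",s["img"])
    print(n,s["fx"],s["fy"],s["cx"],s["cy"],np.round(s["cam_to_world"],4).tolist())
print(get_state())
E
```

```text
pics
scene 444.7013920812604 444.7013920812604 250.62785494913015 191.6460389434919 [[-0.4273, 0.5113, -0.7457, 1.6289], [0.9041, 0.2413, -0.3526, 0.4778], [-0.0003, -0.8248, -0.5654, 0.9708], [0.0, 0.0, 0.0, 1.0]]
top 437.3124670893769 437.3124670893769 257.98642603868734 191.26635354944005 [[0.0174, -0.9892, 0.1458, 0.289], [-0.9998, -0.0179, -0.0023, -0.0311], [0.0049, -0.1457, -0.9893, 1.5749], [0.0, 0.0, 0.0, 1.0]]
{'clock': 0.1, 'q': array([ 1.36980946,  0.68989935, -0.19447676,  1.56621936,  0.15730548,
        0.90246456, -0.21512663]), 'qd': array([-0.00135635, -0.00386226,  0.0006707 , -0.00319775,  0.00011257,
       -0.00086816,  0.00053906]), 'joint_torque': array([-2.60951063e-03, -5.28500354e+01, -1.27098821e+00, -1.53837079e+01,
       -5.24800492e-02,  2.03944888e-03,  4.20334914e-05]), 'tool_pos': array([ 0.1452059 , -0.60733627,  0.2379951 ]), 'eef_rot': array([ 9.93115981e-01,  1.17132431e-01, -1.64473475e-04, -7.84380353e-04]), 'contact_force': array([-0.55420364,  1.02953897, -0.55644321]), 'moment': array([-0.0579331 , -0.02253858, -0.00240641]), 'finger_force': 0.0, 'opening': 1.0028119650682454}
```

View pics/top0.png

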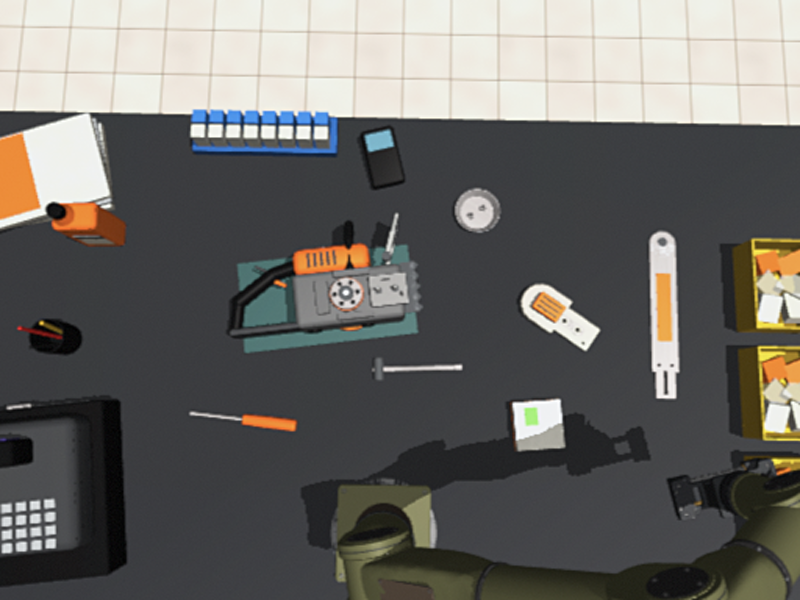

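View pics/scene0.png

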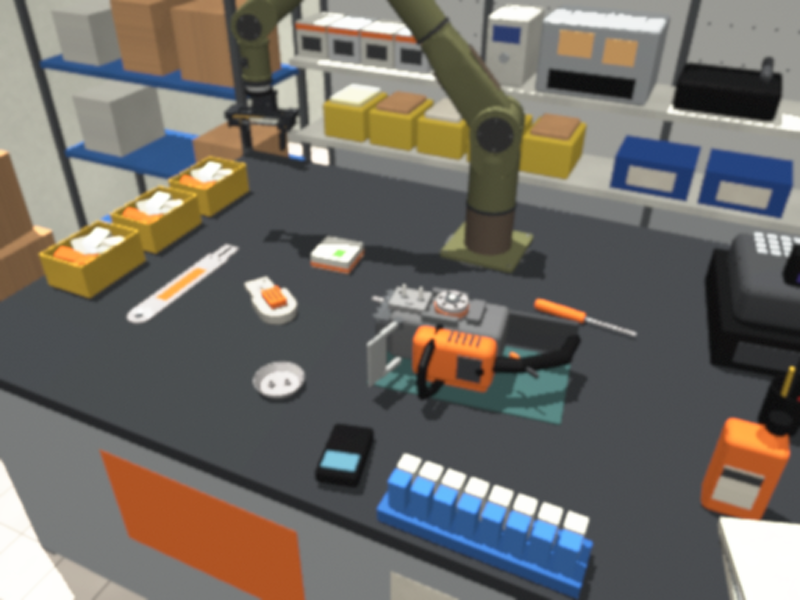

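The top view shows the saw at about (350,290), with its forward direction to the right (world -y). The guard plate is at (390,235), the cover at (560,315), the dish at (477,210), the wrench at (420,368) and the carton at (538,425). Next I'll zoom in to measure the studs, holes and drum.

Run:
```python
import cv2,numpy as np
t=np.load("pics/top0.npy"); 
a=cv2.resize(t[130:230,185:285],(600,600),interpolation=cv2.INTER_CUBIC)  # x6
b=cv2.resize(t[175:230,325:390],None,fx=3,fy=3,interpolation=cv2.INTER_CUBIC)
c=np.zeros((600,800,3),np.uint8); c[:,:600]=a; c[:165,605:800]=b
cv2.imwrite("pics/crop1.png",c)
```

```text
(no output)
```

View pics/crop1.png

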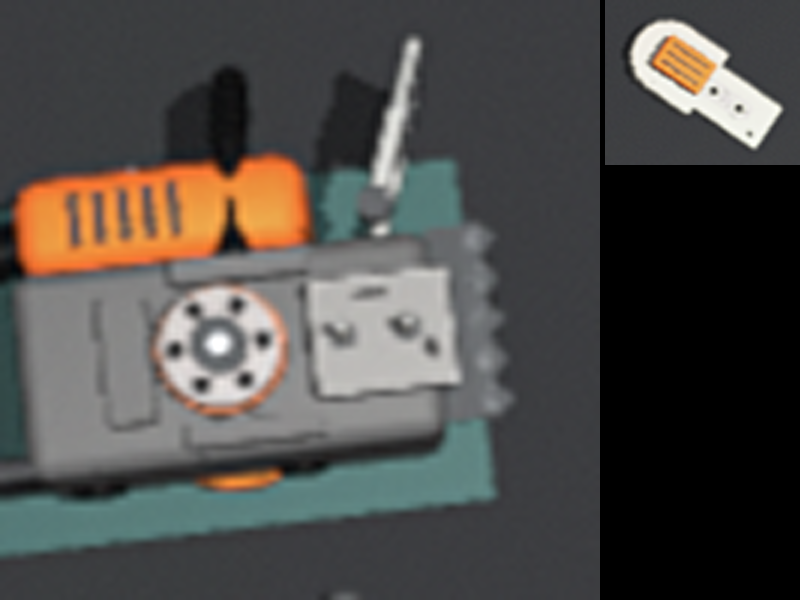

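The zoom (6x, crop origin (185,130)) shows the drum centre at about (220,347), the stud tips at about (340,330) and (405,323), and the guard hinge at about (376,204). In the inset the cover holes are at about (714,91) and (739,107).

```bash
cat > h.py <<'E'
import numpy as np,cv2
K={"scene":(444.7013920812604,250.62785494913015,191.6460389434919),"top":(437.3124670893769,257.98642603868734,191.26635354944005)}
C={"scene":np.array([[-0.4273,0.5113,-0.7457,1.6289],[0.9041,0.2413,-0.3526,0.4778],[-0.0003,-0.8248,-0.5654,0.9708]]),
"top":np.array([[0.0174,-0.9892,0.1458,0.289],[-0.9998,-0.0179,-0.0023,-0.0311],[0.0049,-0.1457,-0.9893,1.5749]])}
def ray(n,p,z):
    f,cx,cy=K[n]; d=C[n][:,:3]@np.array([(p[0]-cx)/f,(p[1]-cy)/f,1]); o=C[n][:,3]
    return o+d*(z-o[2])/d[2]
def proj(n,P):
    f,cx,cy=K[n]; c=C[n][:,:3].T@(np.asarray(P)-C[n][:,3]); return np.array([cx+f*c[0]/c[2],cy+f*c[1]/c[2]])
def blobs(m,off,amin=3):
    k,l,s,c=cv2.connectedComponentsWithStats(m.astype(np.uint8))
    return [(int(s[i,4]),c[i]+off,l==i) for i in range(1,k) if s[i,4]>=amin]
E
python3 - <<'E'
from h import *
np.set_printoptions(precision=4,suppress=True)
t=np.load("pics/top0.npy").astype(int)
def roi(x0,y0,x1,y1): return t[y0:y1,x0:x1],np.array([x0,y0])
# drum
r,o=roi(208,174,236,202); b,g,rd=r[...,0],r[...,1],r[...,2]
m=((rd>165)).astype(np.uint8); 
bl=max(blobs(m,o),key=lambda x:x[0]); cs=cv2.findContours(bl[2].astype(np.uint8),0,1)[0]
e=cv2.fitEllipse(max(cs,key=len)); print("drum",bl[0],e,ray("top",e[0]+o,.171)); drum=ray("top",np.array(e[0])+o,.171)
# pad
r,o=roi(233,171,264,200); m=(r.min(2)>130)
bl=max(blobs(m,o),key=lambda x:x[0]); cs=cv2.findContours(bl[2].astype(np.uint8),0,1)[0]
R=cv2.minAreaRect(max(cs,key=len)); print("pad",R); print([ray("top",p+o,.15) for p in cv2.boxPoints(R)])
for nm,p in (("studF",(405,323)),("studR",(340,330))):
    P=ray("top",np.array(p)/6+[185,130]-.4,.18); print(nm,P,np.linalg.norm((P-drum)[:2]))
print("pivot",ray("top",np.array((376,204))/6+[185,130]-.4,.141))
# print stud region gray
print(t[178:192,237:258].mean(2).astype(int))
# mat edges
hsv=cv2.cvtColor(t.astype(np.uint8),cv2.COLOR_BGR2HSV)
# cover
r,o=roi(325,175,390,230); h=hsv[175:230,325:390]
om=(h[...,1]>120)&(h[...,2]>120)
bl=max(blobs(om,o),key=lambda x:x[0]); cs=cv2.findContours(bl[2].astype(np.uint8),0,1)[0]
R=cv2.minAreaRect(max(cs,key=len)); print("orange",bl[0],R,bl[1]);bp=[ray("top",p+o,.045) for p in cv2.boxPoints(R)];print(np.array(bp)); print("oc",ray("top",bl[1],.045))
print(r[20:45,30:55].mean(2).astype(int))
E
```

```text
drum 199 ((14.228557586669922, 13.992033958435059), (18.427566528320312, 19.23129653930664), 27.02811050415039) [0.5045 0.0819 0.171 ]
pad ((15.21341323852539, 13.420732498168945), (20.098541259765625, 23.963645935058594), 83.6598129272461)
[array([0.5495, 0.0419, 0.15  ]), array([ 0.5599, -0.0368,  0.15  ]), array([ 0.4931, -0.0452,  0.15  ]), array([0.4829, 0.033 , 0.15  ])]
studF [ 0.5198 -0.0149  0.18  ] 0.0979888628351688
studR [0.5154 0.02   0.18  ] 0.06281160411209166
pivot [0.5932 0.003  0.141 ]
[[192 186 183 183 183 183 174 152 123 109 111 110 148 183 184 183 184 183
  184 184 187]
 [188 183 180 182 182 181 159 132 127 129 142 154 170 184 184 183 184 184
  185 185 186]
 [188 183 181 182 183 183 181 182 183 185 185 185 184 185 185 184 185 185
  184 185 185]
 [187 184 183 183 182 182 184 185 185 185 185 185 187 186 180 175 179 182
  187 186 186]
 [188 186 184 184 180 180 185 184 184 184 184 185 178 168 149 153 163 166
  182 186 187]
 [177 180 168 174 180 174 174 182 184 184 185 185 151 102  94 166 172 137
  169 187 186]
 [160 153 107 129 186 174 141 171 185 184 185 186 161 106
[... 2855 characters left out ...]
38 238 237 227 221 231 238 239 232 229
  235 238 237 237 237 237 239]
 [ 61  58  49  60 122 202 239 242 241 239 238 237 228 227 235 235 233 233
  237 238 237 237 237 238 240]
 [ 65  60  59  45  49  94 160 220 242 243 240 239 238 238 237 236 237 237
  238 238 237 237 237 239 244]
 [ 64  64  63  62  57  49  61 123 201 242 244 240 239 238 238 238 238 238
  238 238 237 237 239 242 241]
 [ 64  64  63  64  62  61  56  56  98 188 239 243 241 239 238 238 239 236
  237 239 239 239 241 243 198]
 [ 63  64  63  65  63  63  63  57  47  72 151 221 242 243 241 240 237 215
  210 235 240 240 244 230 147]
 [ 63  64  63  65  64  64  64  64  59  45  59 124 202 239 243 242 232 163
  125 213 241 244 242 180  78]]
```

```bash
cat >> h.py <<'E'
from scipy.spatial.transform import Rotation as Ro
def go(pos,yaw):
    "shift (0.3 m units) and turn (pi units) to TCP pos, tool-x yaw (deg), tool down, from the measured pose"
    from plant import get_state
    s=get_state(); R=Ro.from_quat(s["eef_rot"])
    T=Ro.from_matrix(np.c_[[np.cos(yaw*np.pi/180),np.sin(yaw*np.pi/180),0],[np.sin(yaw*np.pi/180),-np.cos(yaw*np.pi/180),0],[0,0,-1]])
    print("shift",np.round(R.inv().apply(np.array(pos)-s["tool_pos"])/.3,4),"turn",np.round((R.inv()*T).as_rotvec()/np.pi,4),"F",np.round(s["contact_force"],1),"clock",s["clock"],"open",round(s["opening"],3))
E
python3 - <<'E'
from h import *
np.set_printoptions(precision=4,suppress=True)
t=np.load("pics/top0.npy"); s=np.load("pics/scene0.npy")
hr=ray("top",(360.6,204.6),.007);hf=ray("top",(369.05,210.5),.007);d=(hf-hr)[:2];print("holes",hr,hf,np.linalg.norm(d),np.degrees(np.arctan2(d[1],d[0])))
u=d/np.linalg.norm(d);print("cover grip",hr[:2]-.049*u)
print("dish",ray("top",(305,134),.02),"carton",ray("top",(344,272),.038))
r=t[170:206,205:240].astype(int);m=(r[...,2]>150);b=max(blobs(m,np.array([205,170])),key=lambda x:x[0]);cs=max(cv2.findContours(b[2].astype(np.uint8),0,1)[0],key=len);e=cv2.fitEllipse(cs);print("drum",b[0],e,ray("top",np.array(e[0])+[205,170],.171))
# prediction of scene pixels for hypothesised saw
u=np.array([.131,-.991,0]);v=np.array([.991,.131,0])
mid=np.array([.5156,.0,0])
for n,p in dict(drum=mid-.085*u+[0,0,.171],F=mid+.018*u+[0,0,.18],Rr=mid-.018*u+[0,0,.18],Ff=mid+.018*u+[0,0,.15],piv=mid+.008*u+.074*v+[0,0,.141]).items(): print(n,"top",proj("top",p),"scene",proj("scene",p))
a=cv2.resize(s[172:217,230:320],(800,400),interpolation=cv2.INTER_CUBIC)
b=cv2.resize(s[172:210,152:195],None,fx=5,fy=5,interpolation=cv2.INTER_CUBIC)
c=cv2.resize(t[165:205,232:268],None,fx=5,fy=5,interpolation=cv2.INTER_CUBIC)
o=np.zeros((600,800,3),np.uint8);o[:400]=a;o[405:595,:215]=b;o[400:600,300:480]=c
cv2.imwrite("pics/crop2.png",o)
E
```

```text
holes [ 0.4781 -0.4062  0.007 ] [ 0.4572 -0.4363  0.007 ] 0.036653283215709494 -124.70212066697488
cover grip [ 0.506  -0.3659]
dish [ 0.7335 -0.2034  0.02  ] carton [ 0.2384 -0.3373  0.038 ]
drum 253 ((16.75359344482422, 17.72462272644043), (20.340608596801758, 21.231555938720703), 69.93466186523438) [0.5054 0.0835 0.171 ]
drum top [221.511  187.9853] scene [289.4802 188.4679]
F top [253.0015 183.9994] scene [258.8566 180.8006]
Rr top [241.9307 185.242 ] scene [269.4824 182.6446]
Ff top [253.0595 185.4735] scene [258.7642 188.4254]
piv top [247.625  164.5316] scene [254.9737 203.7274]
```

View pics/crop2.png

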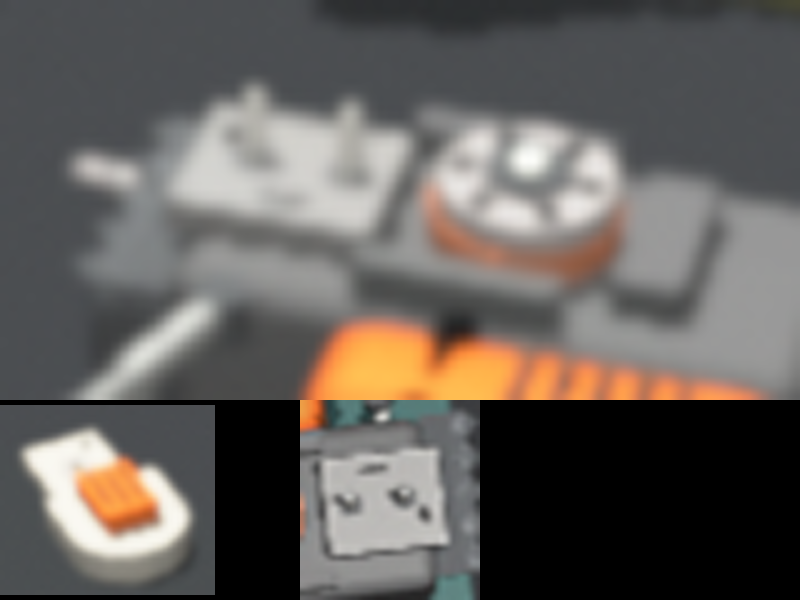

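Scene crop: the stud tips are at (257,83) and (350,97), i.e. pixels (258.4,180.8) and (268.9,182.4). They agree with the prediction for a stud midpoint at (0.516, 0.000) and saw yaw of -82.5°, and the top-view drum and pad agree too. The cover holes are 36.7 mm apart (36 mm nominal), cover yaw -124.7°, grip point (0.506,-0.366).

```bash
python3 -c "
from h import *
go([.66,-.09,.24],100); go([.66,-.07,.105],100)"
```

```text
shift [ 2.0701 -1.2779 -0.0049] turn [-4.000e-04 -3.000e-04 -4.808e-01] F [-0.6  1.  -0.6] clock 0.1 open 1.003
shift [ 2.0857 -1.342   0.4452] turn [-4.000e-04 -3.000e-04 -4.808e-01] F [-0.6  1.  -0.6] clock 0.1 open 1.003
```

send_rows(targets=[[[1.0,-0.62,0],[0,0,-0.24]],[[1.0,-0.62,0],[0,0,-0.24]],[[1.0,-0.62,0],[0,0,-0.24]],[[1.0,-0.62,0],[0,0,-0.24]],[[1.0,-0.62,0],[0,0,-0.24]],[[1.0,-0.62,0],[0,0,-0.24]]], fingers=0, newtons=10)

```text
clock: 0.85
tool_pos: [0.396, -0.3542, 0.2387]
eef_rot: [0.879, 0.476, 0.001, -0.0]
contact_force: [0.0, 0.4, 0.4]
opening: 0.341
finger_force: 0.0
```

```bash
python3 -c "
from h import *
go([.66,-.09,.24],100); go([.66,-.07,.105],100)"
```

```text
shift [ 1.2186  0.2551 -0.0027] turn [ 2.000e-04 -4.000e-04 -2.397e-01] F [0.  0.4 0.4] clock 0.85 open 0.341
shift [1.2737 0.2187 0.4474] turn [ 2.000e-04 -4.000e-04 -2.397e-01] F [0.  0.4 0.4] clock 0.85 open 0.341
```

send_rows(targets=[[[0.99,0.25,0],[0,0,-0.24]],[[0.99,0.25,0],[0,0,-0.24]],[[0.99,0.25,0],[0,0,-0.24]],[[0.99,0.25,0],[0,0,-0.24]],[[0.99,0.25,0],[0,0,-0.24]],[[0.99,0.25,0],[0,0,-0.24]],[[0.99,0.25,0],[0,0,-0.24]]])

```text
clock: 1.72
tool_pos: [0.619, -0.1511, 0.238]
eef_rot: [0.644, 0.765, -0.001, -0.0]
contact_force: [-0.8, -0.9, -0.7]
opening: 0.008
finger_force: 0.0
```

```bash
python3 -c "
from h import *
go([.66,-.07,.24],100); go([.66,-.07,.105],100);go([.663,.003,.105],100)"
```

```text
shift [ 0.2431  0.181  -0.0072] turn [-0.0007  0.0003 -0.0009] F [-0.8 -0.9 -0.7] clock 1.725 open 0.008
shift [0.2435 0.182  0.4428] turn [-0.0007  0.0003 -0.0009] F [-0.8 -0.9 -0.7] clock 1.725 open 0.008
shift [0.4815 0.2334 0.4425] turn [-0.0007  0.0003 -0.0009] F [-0.8 -0.9 -0.7] clock 1.725 open 0.008
```

Descend in front of the plate, then make the first part of the push.

send_rows(targets=[[[0.22,0.18,0.1],[0,0,0]],[[0.24,0.18,0.3],[0,0,0]],[[0.24,0.18,0.44],[0,0,0]],[[0.24,0.18,0.44],[0,0,0]],[[0.3,0.19,0.44],[0,0,0]],[[0.35,0.205,0.44],[0,0,0]],[[0.39,0.215,0.44],[0,0,0]],[[0.42,0.22,0.44],[0,0,0]],[[0.44,0.225,0.44],[0,0,0]]])

```text
clock: 2.85
tool_pos: [0.6668, -0.0114, 0.1093]
eef_rot: [0.645, 0.764, 0.0, 0.004]
contact_force: [2.9, -7.0, 4.2]
opening: 0.002
finger_force: 3.3
```

```bash
python3 -c "
from h import *
go([.663,.003,.105],100)
from plant import *
s=snapshot('top');cv2.imwrite('pics/c3.png',cv2.resize(s['img'][130:230,185:285],(600,600),interpolation=2))"
```

```text
shift [ 0.0497 -0.0043  0.0141] turn [ 0.0018  0.0019 -0.0016] F [ 2.9 -7.   4.2] clock 2.85 open 0.002
```

View pics/c3.png

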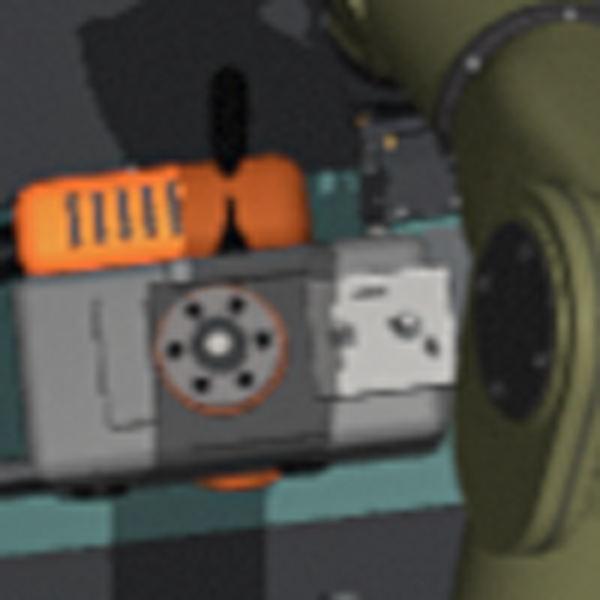

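The arm hides the guard in this view, but the force (-7 N along y) matches sliding friction, so I'll keep pushing until the stop is felt.

send_rows(targets=[[[0.015,0,0],[0,0,0]],[[0.03,0,0],[0,0,0]],[[0.04,0,0],[0,0,0]],[[0.045,0,0],[0,0,0]],[[0.045,0,0],[0,0,0]]])

```text
clock: 3.52
tool_pos: [0.6661, 0.0002, 0.1093]
eef_rot: [0.645, 0.764, 0.001, 0.006]
contact_force: [7.1, -7.9, 1.2]
opening: 0.008
finger_force: 4.6
```

send_rows(targets=[[[0.01,0,0],[0,0,0]],[[0.02,0,0],[0,0,0]],[[0.02,0,0],[0,0,0]]])

```text
clock: 3.9
tool_pos: [0.6652, 0.0057, 0.1094]
eef_rot: [0.645, 0.764, 0.001, 0.006]
contact_force: [7.4, -8.1, 0.6]
opening: 0.003
finger_force: 5.2
```

send_rows(targets=[[[0.01,0,0],[0,0,0]],[[0.02,0,0],[0,0,0]],[[0.02,0,0],[0,0,0]]])

```text
clock: 4.28
tool_pos: [0.6652, 0.0057, 0.1094]
eef_rot: [0.646, 0.763, -0.002, 0.009]
contact_force: [8.5, -16.7, 1.6]
opening: 0.003
finger_force: 9.4
```

send_rows(targets=[[[0.01,0,0],[0,0,0]],[[0.02,0,0],[0,0,0]],[[0.02,0,0],[0,0,0]]])

```text
clock: 4.65
tool_pos: [0.6651, 0.0058, 0.1094]
eef_rot: [0.648, 0.762, -0.004, 0.012]
contact_force: [10.3, -24.7, 2.8]
opening: 0.008
finger_force: 13.5
```

The push hit a firm stop at y=0.0057, against a predicted 0.005. I'll back off, lift, and go to the cover.

send_rows(targets=[[[-0.1,0,0],[0,0,0]],[[-0.25,0,0],[0,0,0]],[[-0.3,0,-0.1],[0,0,0]],[[-0.3,0,-0.3],[0,0,0]],[[-0.3,0,-0.44],[0,0,0]],[[-0.3,0,-0.44],[0,0,0]]], fingers=1)

```text
clock: 5.4
tool_pos: [0.6765, -0.0647, 0.2444]
eef_rot: [0.644, 0.765, 0.004, 0.004]
contact_force: [-0.1, -0.3, -1.1]
opening: 0.662
finger_force: 0.0
```

```bash
python3 -c "
from h import *
go([.506,-.366,.2],55.3);go([.506,-.366,.08],55.3)"
```

```text
shift [-0.8919 -0.7338  0.1416] turn [ 0.0031 -0.001   0.2477] F [-0.1 -0.3 -1.1] clock 5.4 open 0.662
shift [-0.8916 -0.7378  0.5416] turn [ 0.0031 -0.001   0.2477] F [-0.1 -0.3 -1.1] clock 5.4 open 0.662
```

send_rows(targets=[[[-0.89,-0.735,0.15],[0,0,0.248]],[[-0.89,-0.735,0.15],[0,0,0.248]],[[-0.89,-0.735,0.15],[0,0,0.248]],[[-0.89,-0.735,0.15],[0,0,0.248]],[[-0.89,-0.735,0.15],[0,0,0.248]],[[-0.89,-0.735,0.15],[0,0,0.248]],[[-0.89,-0.735,0.15],[0,0,0.248]],[[-0.89,-0.735,0.15],[0,0,0.248]]])

```text
clock: 6.4
tool_pos: [0.5033, -0.3652, 0.1938]
eef_rot: [0.886, 0.464, 0.001, -0.0]
contact_force: [1.2, 0.1, 1.7]
opening: 1.003
finger_force: 0.0
```

```bash
python3 -c "
from h import *
from plant import *
s=snapshot('scene');t=snapshot('top');np.save('pics/t1.npy',t['img']);np.save('pics/s1.npy',s['img'])
o=np.zeros((600,800,3),np.uint8);o[:400]=cv2.resize(t['img'][120:220,210:410],(800,400),interpolation=2);o[400:]=cv2.resize(s['img'][165:265,100:500],(800,200),interpolation=2);cv2.imwrite('pics/c4.png',o)
go([.506,-.366,.029],55.3)"
```

```text
shift [-3.0e-04  8.3e-03  5.5e-01] turn [ 0.0001 -0.0005  0.0007] F [ 0.2  0.  -0.2] clock 6.5 open 0.997
```

View pics/c4.png

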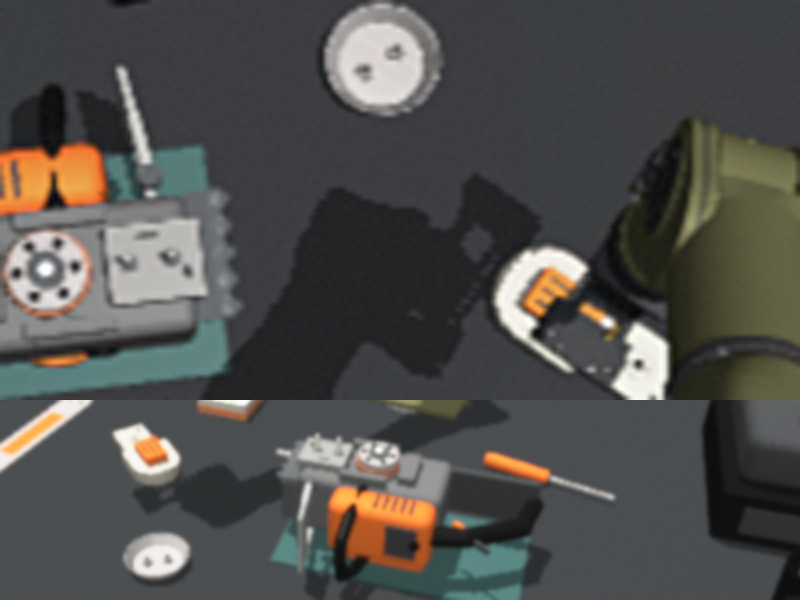

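The guard plate now leans back, from (150,175) to (122,68), about 15°, which gives a joint angle of roughly 0.49. The dish and saw are unchanged, and the gripper is over the cover's orange block. Next I descend and grip.

send_rows(targets=[[[0,0.008,0.2],[0,0,0]],[[0,0.008,0.38],[0,0,0]],[[0,0.008,0.48],[0,0,0]],[[0,0.008,0.53],[0,0,0]],[[0,0.008,0.55],[0,0,0]],[[0,0.008,0.55],[0,0,0]]])

```text
clock: 7.25
tool_pos: [0.505, -0.3685, 0.0295]
eef_rot: [0.886, 0.464, 0.0, 0.001]
contact_force: [-0.7, 0.4, -0.2]
opening: 1.001
finger_force: 0.0
```

send_rows(targets=[[[0,0,0],[0,0,0]],[[0,0,0],[0,0,0]],[[0,0,0],[0,0,0]],[[0,0,0],[0,0,0]],[[0,0,0],[0,0,0]],[[0,0,0],[0,0,0]],[[0,0,0],[0,0,0]],[[0,0,0],[0,0,0]]], fingers=0.3, newtons=25)

```text
clock: 8.25
tool_pos: [0.5042, -0.3686, 0.0288]
eef_rot: [0.886, 0.463, -0.0, 0.0]
contact_force: [0.4, -0.4, 1.5]
opening: 0.498
finger_force: 25.0
```

send_rows(targets=[[[0,0,-0.05],[0,0,0]],[[0,0,-0.2],[0,0,0]],[[0,0,-0.4],[0,0,0]],[[0,0,-0.6],[0,0,0]],[[0,0,-0.77],[0,0,0]],[[0,0,-0.77],[0,0,0]]])

```text
clock: 9.0
tool_pos: [0.5065, -0.3694, 0.265]
eef_rot: [0.886, 0.463, 0.003, 0.004]
contact_force: [0.2, -0.1, -2.9]
opening: 0.496
finger_force: 25.0
```

```bash
python3 -c "
from h import *
go([.5076,.0627,.255],97.5)"
```

```text
shift [ 1.1846 -0.8194  0.0263] turn [ 0.0031  0.0009 -0.235 ] F [ 0.2 -0.1 -2.9] clock 9.0 open 0.496
```

send_rows(targets=[[[0.1,-0.07,0],[0,0,-0.02]],[[0.25,-0.17,0],[0,0,-0.05]],[[0.4,-0.27,0],[0,0,-0.08]],[[0.55,-0.38,0],[0,0,-0.11]],[[0.7,-0.485,0.01],[0,0,-0.14]],[[0.8,-0.55,0.02],[0,0,-0.17]],[[0.9,-0.62,0.02],[0,0,-0.2]],[[0.96,-0.66,0.02],[0,0,-0.22]],[[0.98,-0.68,0.02],[0,0,-0.235]],[[0.98,-0.68,0.02],[0,0,-0.235]]])

```text
clock: 10.25
tool_pos: [0.504, -0.0114, 0.2534]
eef_rot: [0.659, 0.752, -0.001, -0.0]
contact_force: [-0.3, -0.5, -3.4]
opening: 0.493
finger_force: 25.0
```

```bash
python3 -c "
from h import *
go([.5076,.0627,.25],97.5)"
```

```text
shift [0.2434 0.0441 0.011 ] turn [-0.0003  0.0002 -0.0001] F [-0.3 -0.5 -3.4] clock 10.25 open 0.493
```

send_rows(targets=[[[0.08,0.015,0],[0,0,0]],[[0.17,0.03,0],[0,0,0]],[[0.22,0.04,0.01],[0,0,0]],[[0.243,0.044,0.01],[0,0,0]],[[0.243,0.044,0.01],[0,0,0]],[[0.243,0.044,0.01],[0,0,0]]])

```text
clock: 11.0
tool_pos: [0.5079, 0.062, 0.2506]
eef_rot: [0.66, 0.751, -0.001, 0.0]
contact_force: [-0.9, -0.2, -2.7]
opening: 0.498
finger_force: 25.0
```

```bash
python3 -c "
from h import *
from plant import *
s=snapshot('scene');t=snapshot('top');np.save('pics/t2.npy',t['img']);np.save('pics/s2.npy',s['img'])
o=np.zeros((600,800,3),np.uint8);o[:,:400]=cv2.resize(t['img'][160:220,215:255],(400,600),interpolation=2);o[:480,400:]=cv2.resize(s['img'][145:205,240:290],(400,480),interpolation=2);cv2.imwrite('pics/c5.png',o)
go([.5076,.0627,.25],97.5)"
```

```text
shift [ 0.0014 -0.001   0.0022] turn [-0.0001  0.0002 -0.0004] F [-0.1 -0.1 -3. ] clock 11.1 open 0.494
```

View pics/c5.png

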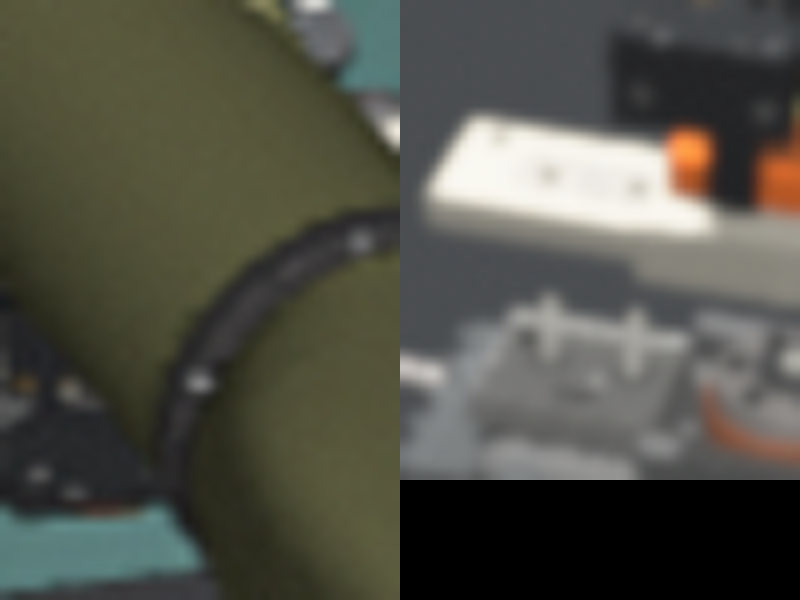

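The top view is blocked by the arm. The scene view shows the holes at (549,175) and (638,186) and the studs at (549,296) and (636,308) below them, so alignment along the saw already looks close. I'll refine these numerically.

```bash
python3 -c "
from h import *
np.set_printoptions(precision=4,suppress=True,linewidth=200)
g=np.load('pics/s2.npy').mean(2); g0=np.load('pics/s0.npy').mean(2) if 0 else np.load('pics/scene0.npy').mean(2)
print('holes');print(g[163:171,254:274].astype(int))
print('studs now');print(g[178:193,254:274].astype(int))
u=np.array([.131,-.991,0]);mid=np.array([.516,-.0005,0])
for z in(.15,.18):print(z,[proj('scene',mid+k*u+[0,0,z]) for k in(.018,-.018)])
def dark(x0,x1,y0,y1,b):
    w=np.clip(b-g[y0:y1,x0:x1],0,None);Y,X=np.mgrid[y0:y1,x0:x1];return np.array([(w*X).sum(),(w*Y).sum()])/w.sum()
for n,r in(('F',(256,262,164,169)),('R',(267,272,165,170))):
    p=dark(*r,np.percentile(g[r[2]:r[3],r[0]:r[1]],60)-3);print(n,p,ray('scene',p,.2356))
"
```

```text
holes
[[243 244 243 242 242 242 242 241 239 236 233 230 228 226 221 213 200 182 167 163]
 [244 243 241 238 238 241 242 242 242 242 242 242 242 242 241 239 236 230 218 190]
 [243 240 236 231 227 231 236 238 239 239 239 241 242 242 242 242 242 241 232 196]
 [241 239 235 223 210 217 231 237 237 235 235 237 237 237 237 235 237 240 233 194]
 [241 240 236 226 214 220 234 239 236 234 234 235 236 235 229 222 225 234 231 193]
 [243 242 240 236 232 234 239 240 237 235 234 234 236 234 222 208 214 230 231 201]
 [243 243 243 242 242 242 243 243 240 238 237 235 237 235 228 221 224 236 237 222]
 [233 236 237 239 241 242 243 244 243 242 242 241 242 240 237 236 237 241 243 239]]
studs now
[[ 77  77  77  78  77  78  78  78  79  79  80  81  82  84  94 111 123 127 129 129]
 [ 78  77  78  78  78  78  77  78  78  78  77  78  79  79  86 101 114 120 122 124]
 [ 78  78  78  79  81  80  79  78  78  78  78  77  78  78  81  89  97 102 105 108]
 [ 79  79  80  91 101  96  84  78  78  77  78  77  77  78  79  81  83  86  87  90]
 [ 89  91  91 110 132 122  96  82  79  78  78  77  78  79  82  85  83  80  80  80]
 [12
[... 347 characters left out ...]
50 148 135 130 133 139 140 144 148 151 158 163 160 159 160 161]
 [117 107 106 126 145 139 124 119 121 124 124 126 128 137 153 158 151 148 149 152]
 [119 114 110 121 134 128 115 114 118 120 120 119 120 130 149 153 137 127 126 127]
 [119 116 112 113 119 115 111 114 119 120 121 119 118 125 145 149 130 117 118 119]
 [120 118 115 114 114 113 113 117 120 125 130 125 115 117 135 137 121 111 114 114]
 [119 119 119 118 118 114 114 117 119 129 140 131 118 112 118 119 111 112 115 110]]
0.15 [array([258.576 , 188.4506]), array([269.0774, 190.3208])]
0.18 [array([258.6662, 180.8254]), array([269.2917, 182.6698])]
F [258.1551 166.2989] [ 0.5197 -0.0201  0.2356]
R [269.2007 168.0396] [0.5145 0.016  0.2356]
```

Holes and studs agree within about 1 mm, and a nudge of +0.7 and +0.6 mm covers the rest. I'll descend gently past the tips and watch the force.

send_rows(targets=[[[0.0024,0.002,0.03],[0,0,0]],[[0.0024,0.002,0.07],[0,0,0]],[[0.0024,0.002,0.11],[0,0,0]],[[0.0024,0.002,0.13],[0,0,0]],[[0.0024,0.002,0.145],[0,0,0]],[[0.0024,0.002,0.155],[0,0,0]],[[0.0024,0.002,0.165],[0,0,0]],[[0.0024,0.002,0.165],[0,0,0]]])

```text
clock: 12.1
tool_pos: [0.5105, 0.0651, 0.2018]
eef_rot: [0.659, 0.752, 0.002, 0.001]
contact_force: [4.5, 2.8, -2.2]
opening: 0.493
finger_force: 25.0
```

```bash
python3 -c "
from h import *
go([.5084,.063,.1788],97.5)"
```

```text
shift [-0.0062 -0.0084  0.0765] turn [ 0.0015 -0.0004  0.0003] F [ 4.5  2.8 -2.2] clock 12.1 open 0.493
```

The studs have entered the holes and are guiding the cover by about +2 mm in x and y. I'll follow that and continue down.

send_rows(targets=[[[0.006,0.007,0.0],[0,0,0]],[[0.006,0.007,0.015],[0,0,0]],[[0.006,0.007,0.03],[0,0,0]],[[0.006,0.007,0.04],[0,0,0]],[[0.006,0.007,0.05],[0,0,0]],[[0.006,0.007,0.05],[0,0,0]]])

```text
clock: 12.85
tool_pos: [0.5117, 0.066, 0.1862]
eef_rot: [0.659, 0.752, 0.001, 0.001]
contact_force: [6.0, -0.0, -1.2]
opening: 0.496
finger_force: 25.0
```

send_rows(targets=[[[0,0.008,0.0],[0,0,0]],[[0,0.008,0.01],[0,0,0]],[[0,0.008,0.02],[0,0,0]],[[0,0.008,0.026],[0,0,0]],[[0,0.008,0.03],[0,0,0]],[[0,0.008,0.03],[0,0,0]]])

```text
clock: 13.6
tool_pos: [0.5122, 0.065, 0.1785]
eef_rot: [0.66, 0.751, -0.001, 0.001]
contact_force: [-1.4, -5.0, 16.5]
opening: 0.5
finger_force: 25.0
```

It seated at TCP z=0.1785, against an expected 0.1788, with about 17 N. I'll relieve the load, release and look.

send_rows(targets=[[[0,0,-0.005],[0,0,0]],[[0,0,-0.005],[0,0,0]]])

```text
clock: 13.85
tool_pos: [0.5122, 0.0653, 0.1786]
eef_rot: [0.66, 0.752, -0.001, 0.0]
contact_force: [2.0, -4.9, 4.7]
opening: 0.496
finger_force: 25.0
```

send_rows(targets=[[[0,0,0],[0,0,0]],[[0,0,0],[0,0,0]],[[0,0,0],[0,0,0]],[[0,0,0],[0,0,0]],[[0,0,0],[0,0,0]],[[0,0,-0.03],[0,0,0]],[[0,0,-0.1],[0,0,0]],[[0,0,-0.25],[0,0,0]],[[0,0,-0.4],[0,0,0]],[[-0.2,0,-0.5],[0,0,0]],[[-0.4,0,-0.5],[0,0,0]],[[-0.6,0,-0.5],[0,0,0]]], fingers=1)

```text
clock: 15.35
tool_pos: [0.5365, -0.1137, 0.3302]
eef_rot: [0.659, 0.752, 0.001, 0.001]
contact_force: [1.2, 0.8, -0.4]
opening: 1.0
finger_force: 0.0
```

send_rows(targets=[[[-0.2,0,0],[0,0,0]],[[-0.4,0,0],[0,0,0]],[[-0.4,0,0],[0,0,0]]])

```text
clock: 15.72
tool_pos: [0.5508, -0.2377, 0.3282]
eef_rot: [0.663, 0.748, -0.001, 0.001]
contact_force: [0.1, 1.1, -0.4]
opening: 1.003
finger_force: 0.0
```

```bash
python3 -c "
from h import *
from plant import *
s=snapshot('scene');t=snapshot('top')
o=np.zeros((600,800,3),np.uint8);o[:,:400]=cv2.resize(t['img'][125:215,205:265],(400,600),interpolation=2);o[:480,400:]=cv2.resize(s['img'][165:237,230:290],(400,480),interpolation=2);cv2.imwrite('pics/c6.png',o)
print(get_state()['clock'],get_state()['contact_force'])"
```

```text
15.825 [-0.04547385  0.4262046  -0.46051203]
```

View pics/c6.png

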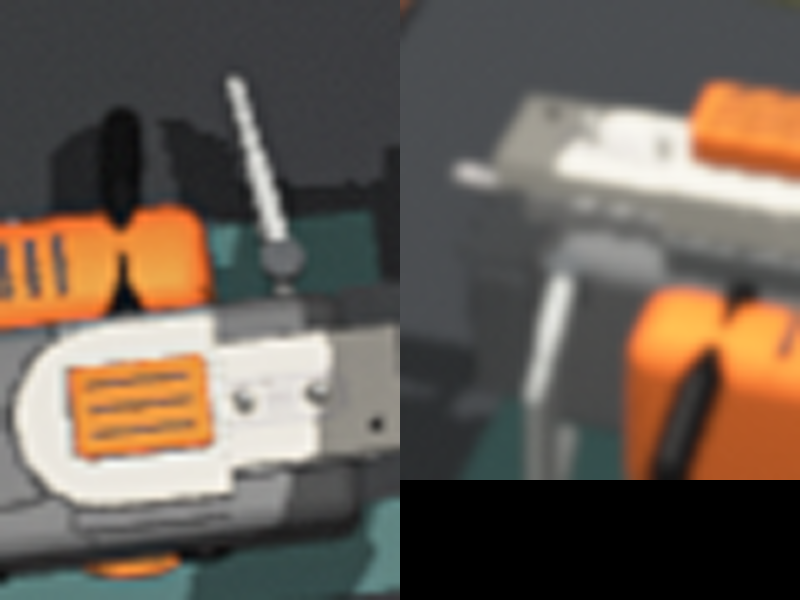

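Both stud tips stand in their holes at (243,400) and (317,393), the cover lies flush (underside 149.8 mm against 150 mm), the guard is still back, and the robot is clear. I'll hand in.

```bash
python3 -c "
from plant import *
print(finish_job())"
```

```text
the job is handed in; nothing more can be done
None
```

I handed the job in at about 16 s: the hand guard is pushed back to its stop, the cover sits flush over both studs the right way round, and the robot is clear. I saw no sign of the other loose things moving, but the system returned no verdict.

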